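# Lay out the printmaking bench

## Task

Get the bench ready for block printing: stand the red and the blue ink jar each on the mat of its own colour, with the whole foot on the mat; lay the green-faced printing block flat inside the low metal frame of its bed, face up; and lay the roller on the white board so that it lies over its painted outline, roller on roller and handle on handle, neatly in line. Keep the red and blue jars upright and set them down rather than dropping them, and leave the yellow jar standing where it is.

Things in the scene. Friction and masses are not known exactly. Their poses are not given: they have to be found in the camera images.
- jar_red: glass ink jar with a red screw cap and a red label round it, closed: a plain upright cylinder 54 mm in diameter and 66 mm tall (cap from 50 to 66 mm, same diameter), about 0.26 kg. Origin: centre of its underside, z up.
- jar_blue: glass ink jar with a blue screw cap and a blue label round it, closed: a plain upright cylinder 54 mm in diameter and 66 mm tall (cap from 50 to 66 mm, same diameter), about 0.26 kg. Origin: centre of its underside, z up.
- jar_yellow: glass ink jar with a yellow screw cap and a yellow label round it, closed: a plain upright cylinder 54 mm in diameter and 66 mm tall (cap from 50 to 66 mm, same diameter), about 0.26 kg. Origin: centre of its underside, z up. It has no mat and is to stay where it stands.
- mat_red: flat round red mat with a thin black rubber edge, fixed to the bench, 84 mm in diameter, 4 mm thick. Origin: centre of its underside; the top is 4 mm above it.
- mat_blue: flat round blue mat with a thin black rubber edge, fixed to the bench, 84 mm in diameter, 4 mm thick. Origin: centre of its underside; the top is 4 mm above it.
- block: printing block: wooden slab 50 mm (its x) by 100 mm (its y) by 32 mm tall with a green lino face on top carved with a pale pattern, about 0.16 kg. It may lie either way round in its bed. Origin: centre of its underside, z up, y along its length.
- bed: block's bed, fixed: dark wooden base 82 mm (its x) by 132 mm (its y), 4 mm thick, with a low aluminium frame, walls 8 mm wide, top 9 mm above the bench. Inside the frame 66 mm (x) by 116 mm (y), with a green rectangle of the block's size in the middle. Origin: centre of underside; the floor is 4 mm above it; y along its length.
- brayer: ink roller: black roller 40 mm in diameter, 70 mm long (its y); steel yoke to 33 mm behind its axis; round orange handle 24 mm thick, 45 to 145 mm behind (-x), centre line 20 mm up; end disc 40 mm in diameter, 10 mm long, keeps it level. 0.28 kg, balances 65 mm behind the roller's axis. Origin: underside, below the roller's middle; x from handle to roller, z up.
- rest: roller's place, fixed: white board 200 mm (its x) by 100 mm (its y), 12 mm thick, with the roller's life-size outline painted on top (black roller, orange handle). Origin: underside, below the middle of the painted roller; the board reaches 35 mm ahead (+x) and 165 mm behind it; x from painted handle to painted roller. Top 12 mm above the origin.
There are look-alikes about, which are no part of the job. Leave any pink look-alike of the jar_blue alone.

How it is judged:
By the outcome, as a careful person would: the job done as asked, in the order asked, and still so for the second after the job is handed in, with the robot touching nothing.
It also fails if it takes over 99 s, if anything falls off the work surface, if the arm or the gripper's body presses on something with over 40 N, if the wrist force passes 120 N, or if a joint passes its speed limit or range.

## Robot

A 6-joint arm with a two-finger parallel gripper is mounted at the origin on the work surface. World frame = base frame: x ahead of the robot, y to its left, z up, the work surface at z = 0. Lengths are in m, angles in degrees, forces in N, time in s.
With the tool pointing down it reaches from about 0.35 to 0.8 m from the base axis. Payload 7.3 kg.
Tool frame: the origin (TCP) lies on the centre line of the jaws, within the pads' length; the fingertips stand 19 mm ahead of it and the grasp point (between the pads) is the TCP; z points along the fingers, y is the line along which they close (so a half turn about z gives the same grasp; the last joint's range is limited). The gripper opens to 85 mm and grips with 20 to 120 N. Pads are 22 mm wide; open, the fingers measure 114 mm over their backs; the gripper's body (76 mm by 85 mm) begins 54 mm behind the grasp point. The pads swing forward as they close: fully open they stand 13 mm farther back than shut.
Start: joints at [-81.589, 19.595, 87.324, -0, 73.075, -8.365], TCP at [0.152, -0.503, 0.25] pointing down, gripper open.
Joint ranges: [-145.02, 145.02], [-44.19, 115.74], [2.07, 154.8], [-57.11, 237.11], [16.16, 152.29], [-177.93, 177.93]. Speed limits (degrees/s): [147.25, 147.25, 180, 180, 180, 180].

## Interface

Orientations are given as [roll, pitch, yaw] about the fixed x, y, z axes, in that order (R = Rz(yaw) Ry(pitch) Rx(roll)).
In Python, from plant import arm, viewer, job gives the robot as it stands.
- The arm moves only by the tool send_rows, never from a script. Its argument "increments" is one flat list of numbers, 7 for each row, row after row: the turn, a rotation vector about the tool's x, y, z in rad, then the shift along the tool's x, y, z in m, then the gripper command: -1 is fully open, 1 is shut, values between are in proportion. A call has 1 to 12 rows; each row shifts and turns the commanded pose from where the row before left it, along the tool's axes as they then stand; what a row does not reach is not made up. A row lasts 1/12 s, in which the tool goes at most 41.7 mm and 7.16 degrees, less where a joint would pass 70% of its speed; a pose out of reach is approached as far as the arm can. A call is refused whole if a number of a shift passes 0.0417 or a number of a turn 0.125, either way. A call with a gripper value outside its range is refused whole. The fingers move at their own pace and stop on an object; "squeeze" is the grip in N (left out, the last holds). Time passes only in rows, so rows that do not move let the fingers close. It gives the time, the measured TCP pose, the force, the opening and the grip force at its end, in the units of the state.
- arm.read_state(): the state, without advancing time (a new reading comes with each control period).
- viewer.snapshot(name): name is "scene" or "top" or "wrist"; returns the picture (420x560x3 uint8, red, green, blue); there is no depth.
- viewer.camera_model(name): a dict with "vertical_fov" (degrees; the focal length in pixels is half the picture's height over the tangent of half this angle, whatever the lens; pixels are square), "cx", "cy" (the principal point, pixels), "world_to_cam" (4x4, takes a point from world to camera coordinates); the wrist camera has in their place "tool_from_camera" (4x4, takes a point from camera to tool coordinates, whose origin is the TCP and whose axes are the flange's). Camera axes: x right, y down, z forward; pixel columns grow to the right and rows downward; lengths in m; the calibration is good to about 2 mm. A picture is of the moment at which its call begins: read the wrist's pose just before it. camera_model takes no time and is no camera call.
- job.finish_job(): hands the job in; it is judged then, once.
The state is a dict: "clock": time; "joints": joint angles; "joint_velocities": joint speeds; "joint_efforts": joint torques, N m; "tcp_pos": TCP position; "tcp_rot": TCP orientation; "contact_force": force on the tool from outside, world axes, zero at the start; "wrist_torque": the same for the moment, N m; "gripper_width": opening from 0.0 (shut) to 1.0 (fully open); "finger_force": force on a finger pad.
Only numpy, scipy, OpenCV 4.12 (cv2) and the standard library are available. Lean on these libraries where they do the work, as an engineer would, in place of code of your own. Each camera call takes 0.05 s, during which the arm holds its last target. There are 200 camera calls.

## Working session

There is one attempt and no reset: what is moved stays moved. The work goes in short steps, Python scripts to look and compute and a tool call to move; the robot and the scene stay as the last step left them, time stands still between calls to the robot, and variables do not carry over. Pictures are saved under pics/ and viewed, at most 14 in all, crops included, and the job is handed in when it is done.

Besides the shell and the picture viewer there is one more tool, called after "Call:" as name(argument=value, ...), one argument or row to a line, values as JSON. send_rows: Moves the arm, as the interface text tells. Its arguments: {"type":"object","properties":{"increments":{"type":"array"},"squeeze":{"type":"number"}},"required":["increments"]}

```bash
mkdir -p pics; ls
cat > h.py <<'E'
import numpy as np,cv2
from plant import arm,viewer,job
def cam(n):
    m=viewer.camera_model(n);f=210/np.tan(np.radians(m["vertical_fov"]/2));return m,f
def ray(n,px,z,T=None):
    m,f=cam(n);C=T if T is not None else np.linalg.inv(np.array(m["world_to_cam"]))
    px=np.atleast_2d(np.array(px,float));d=np.c_[(px[:,0]-m["cx"])/f,(px[:,1]-m["cy"])/f,np.ones(len(px))]@C[:3,:3].T
    o=C[:3,3];return o+d*((z-o[2])/d[:,2])[:,None]
def snap(n,name):
    im=viewer.snapshot(n);cv2.imwrite(f"pics/{name}.png",im[:,:,::-1]);return im
E
python3 - <<'E'
from h import *
print(arm.read_state())
for n in("scene","top","wrist"):
    snap(n,n+"0");print(n,viewer.camera_model(n))
a=cv2.imread("pics/top0.png");print(a.shape)
E
```

```text
pics
{'clock': 0.0, 'joints': array([-8.15903031e+01,  1.96361759e+01,  8.73779101e+01, -3.51242684e-03,
        7.30728459e+01, -8.36391584e+00]), 'joint_velocities': array([ 0.05213447, -0.04445835, -0.15794978,  0.05270331,  0.03462627,
       -0.02152295]), 'joint_efforts': array([ 3.53201517e-05, -4.33671606e+01, -2.46011835e+01, -3.21867838e-04,
        7.76065048e-03,  2.17215404e-05]), 'tcp_pos': array([ 0.15147121, -0.50228765,  0.24962415]), 'tcp_rot': array([-1.79913504e+02, -9.32212488e-03,  1.67746310e+01]), 'contact_force': array([0.90598685, 0.07220283, 0.44462273]), 'wrist_torque': array([-0.06136601,  0.04177158, -0.00369349]), 'finger_force': 0.0, 'gripper_width': 1.0001699784779072}
scene {'vertical_fov': 57.78424690843979, 'cx': 279.03143959106785, 'cy': 207.0861701982213, 'world_to_cam': array([[-0.78205363,  0.62297901,  0.017008  ,  0.37945902],
       [ 0.35386403,  0.46635543, -0.810736  , -0.16976274],
       [-0.51300328, -0.62802051, -0.58516482,  1.38913389],
       [ 0.        ,  0.        ,  0.        ,  1.        ]])}
top {'vertical_fov': 42.7276896500
[... 183 characters left out ...]
1.06726111e-03, -1.37393116e-01,
         5.23680728e-01],
       [ 1.37396253e-01,  1.15245236e-02, -9.90449118e-01,
         1.34489705e+00],
       [ 0.00000000e+00,  0.00000000e+00,  0.00000000e+00,
         1.00000000e+00]])}
wrist {'vertical_fov': 71.31856587529039, 'cx': 281.82440818866735, 'cy': 213.47508445217764, 'tool_from_camera': array([[-3.12008357e-04, -9.54764140e-01, -2.97363986e-01,
         7.75711544e-02],
       [ 9.99999507e-01, -1.76438945e-05, -9.92596477e-04,
         1.52027870e-04],
       [ 9.42448862e-04, -2.97364149e-01,  9.54763675e-01,
        -1.22792402e-01],
       [ 0.00000000e+00,  0.00000000e+00,  0.00000000e+00,
         1.00000000e+00]])}
(420, 560, 3)
```

View pics/top0.png

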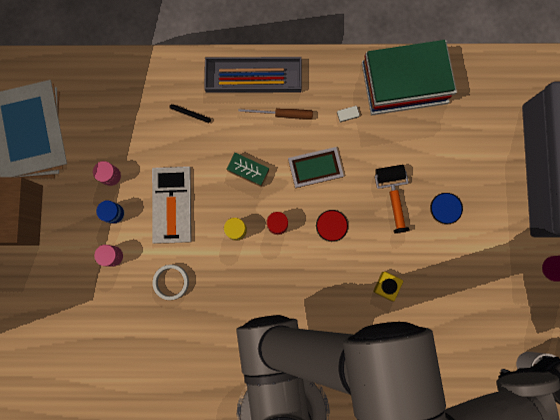

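View pics/scene0.png

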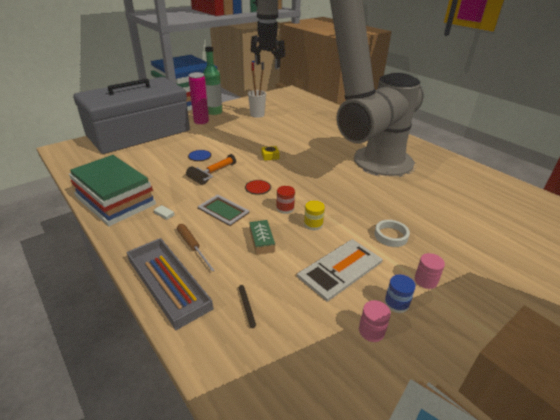

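Top view (px):
- **Red:** jar (277,222), mat (332,225). The dark red thing at (553,268) is a bottle.
- **Blue:** jar (109,211), with pink look-alikes at (107,173) and (108,256); mat (446,208).
- **Yellow:** jar (234,228); the yellow box at (390,287) is clutter.
- **Block:** (248,168). The bed with its green rectangle is at (316,167), and the green book at (410,70) is clutter.
- **Brayer:** real one (393,195), painted one (172,204). The orange-brown knife at (295,113) is clutter.

Next I'll measure by masks and check the choice in one crop.

Run:
```python
from h import *
im=cv2.imread("pics/top0.png");hsv=cv2.cvtColor(im,cv2.COLOR_BGR2HSV)
def blob(name,lo,hi,box,z):
    x0,y0,x1,y1=box;h=hsv.copy();h[...,0]=(h[...,0].astype(int)+90)%180
    m=cv2.inRange(h,lo,hi);k=np.zeros_like(m);k[y0:y1,x0:x1]=m[y0:y1,x0:x1]
    c=max(cv2.findContours(k,0,2)[0],key=cv2.contourArea)
    M=cv2.moments(c);ctr=ray("top",[M['m10']/M['m00'],M['m01']/M['m00']],z)[0]
    P=ray("top",c[:,0],z)[:,:2].astype(np.float32);r=cv2.minAreaRect(P*1000);e=cv2.minEnclosingCircle(P*1000)
    b=cv2.boxPoints(r);s=[b[1]-b[0],b[2]-b[1]];s=max(s,key=np.linalg.norm)
    print(name,"mom",(ctr[:2]*1000).round(1),"rect",np.round(r[0],1),np.round(r[1],1),"longdir",round(np.degrees(np.arctan2(s[1],s[0]))%180,1),"circ",np.round(e[0],1),round(e[1],1))
# hue +90: red ~90, orange ~100, yellow ~118, green ~ 165, blue ~ 20-30
blob("jar_red",(82,120,50),(98,255,255),(262,205,295,242),.066)
blob("mat_red",(82,120,50),(98,255,255),(310,203,355,247),.004)
blob("jar_blue",(10,120,50),(45,255,255),(90,195,130,230),.066)
blob("mat_blue",(10,120,50),(45,255,255),(425,185,470,230),.004)
blob("jar_yel",(105,120,50),(125,255,255),(218,212,252,245),.066)
blob("block",(140,60,20),(179,255,255),(222,145,276,192),.032)
blob("bed",(140,60,20),(179,255,255),(285,145,350,190),.004)
blob("handle",(93,150,90),(106,255,255),(383,185,412,228),.024)
blob("painted handle",(93,150,90),(106,255,255),(160,190,185,240),.012)
blob("roller",(0,0,0),(179,255,60),(370,160,415,188),.03)
blob("painted roller",(0,0,0),(179,255,60),(156,170,188,191),.012)
c=im[140:270,90:470];cv2.imwrite("pics/c.png",cv2.resize(c,None,fx=2.1,fy=2.1,interpolation=2))
```

```text
jar_red mom [473.1  13. ] rect [471.9  12.8] [50.2 55.4] longdir 179.9 circ [472.8  12.8] 28.6
mat_red mom [ 472.3 -129.4] rect [ 471.7 -129.2] [76.  76.2] longdir 179.9 circ [ 472.6 -129.7] 39.9
jar_blue mom [502.5 441.8] rect [501.3 438.9] [56.7 53.4] longdir 90.0 circ [501.4 439. ] 30.7
mat_blue mom [ 518.1 -430.2] rect [ 518.7 -430.9] [75.7 77.1] longdir 177.8 circ [ 518.2 -430.1] 39.2
jar_yel mom [458.4 123.3] rect [459.5 119.4] [83.6 80.4] longdir 90.0 circ [459.5 119.4] 58.0
block mom [618.2  90.2] rect [618.2  90.6] [98.9 49.5] longdir 64.7 circ [619.4  90.2] 53.6
bed mom [627.4 -88.4] rect [627.4 -88.2] [49.6 99.6] longdir 103.3 circ [628.9 -87.9] 54.4
handle mom [ 513.  -296.4] rect [ 513.7 -296.1] [100.7  24.8] longdir 9.5 circ [ 514.9 -303.4] 50.4
painted handle mom [497.3 290.7] rect [497.5 290.8] [98.1 21.1] longdir 1.5 circ [497.5 290.8] 50.2
roller mom [ 604.6 -282. ] rect [ 603.9 -282.4] [40.2 75.7] longdir 99.7 circ [ 604.6 -281.8] 39.9
painted roller mom [592.9 294.8] rect [593.  294.7] [37.8 66.6] longdir 92.3 circ [593.  294.7] 38.2
```

View pics/c.png

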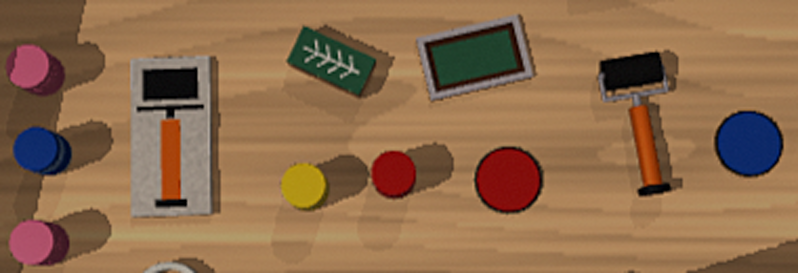

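The crop confirms the choices: blue-capped jar at crop (40,150), red at (393,173), the green block with its pattern at (332,60), and the real brayer at (640,120) against the painted one at (170,135). First move is to the red jar.

Call:
send_rows(
  increments=[0, 0, 0.0976, 0, 0, 0, -1, 0, 0, 0.0976, 0, 0, 0, -1, 0, 0, 0.0976, 0, 0, 0, -1, 0, 0, 0, 0.02, -0.0322, 0.006, -1, 0, 0, 0, 0.02, -0.0322, 0.006, -1, 0, 0, 0, 0.02, -0.0322, 0.006, -1, 0, 0, 0, 0.02, -0.0322, 0.006, -1, 0, 0, 0, 0.02, -0.0322, 0.006, -1, 0, 0, 0, 0.02, -0.0322, 0.006, -1, 0, 0, 0, 0.02, -0.0322, 0.006, -1, 0, 0, 0, 0.02, -0.0322, 0.006, -1, 0, 0, 0, 0.02, -0.0322, 0.006, -1],
  squeeze=40,
)

```text
clock: 1.15
tcp_pos: [0.332, -0.2112, 0.1961]
tcp_rot: [180.0, -0.0, -0.0]
contact_force: [1.0, -0.5, -0.5]
gripper_width: 0.997
finger_force: 0.0
```

Call:
send_rows(
  increments=[0, 0, 0, 0.02, -0.0322, 0.006, -1, 0, 0, 0, 0.02, -0.0322, 0.006, -1, 0, 0, 0, 0.02, -0.0322, 0.006, -1, 0, 0, 0, 0.02, -0.0322, 0.006, -1, 0, 0, 0, 0.02, -0.0322, 0.006, -1, 0, 0, 0, 0.02, -0.0322, 0.006, -1, 0, 0, 0, 0.02, -0.0322, 0.006, -1, 0, 0, 0, 0, 0, 0, -1, 0, 0, 0, 0, 0, 0, -1, 0, 0, 0, 0, 0, 0, -1],
)

```text
clock: 1.98
tcp_pos: [0.4711, 0.0125, 0.154]
tcp_rot: [180.0, 0.1, 0.1]
contact_force: [-0.6, 0.7, -1.0]
gripper_width: 1.002
finger_force: 0.0
```

Call:
send_rows(
  increments=[0, 0, 0, 0.001, 0, 0.03, -1, 0, 0, 0, 0, 0, 0.03, -1, 0, 0, 0, 0, 0, 0.03, -1, 0, 0, 0, 0, 0, 0.024, -1, 0, 0, 0, 0, 0, 0, -1, 0, 0, 0, 0, 0, 0, 1, 0, 0, 0, 0, 0, 0, 1, 0, 0, 0, 0, 0, 0, 1, 0, 0, 0, 0, 0, 0, 1, 0, 0, 0, 0, 0, 0, 1, 0, 0, 0, 0, 0, 0, 1, 0, 0, 0, 0, 0, 0, 1],
)

```text
clock: 2.98
tcp_pos: [0.4737, 0.012, 0.0423]
tcp_rot: [179.9, -0.2, -0.0]
contact_force: [-0.8, -1.8, 7.7]
gripper_width: 0.623
finger_force: 42.3
```

Call:
send_rows(
  increments=[0, 0, 0, 0, 0, -0.02, 1, 0, 0, 0, 0, 0, -0.03, 1, 0, 0, 0, 0, 0.0284, 0, 1, 0, 0, 0, 0, 0.0284, 0, 1, 0, 0, 0, 0, 0.0284, 0, 1, 0, 0, 0, 0, 0.0284, 0, 1, 0, 0, 0, 0, 0.0284, 0, 1, 0, 0, 0, 0, 0, 0, 1, 0, 0, 0, 0, 0, 0, 1],
)

```text
clock: 3.73
tcp_pos: [0.4726, -0.1309, 0.091]
tcp_rot: [180.0, -0.1, -0.2]
contact_force: [-0.6, 0.5, -2.8]
gripper_width: 0.621
finger_force: 43.7
```

Call:
send_rows(
  increments=[0, 0, 0, 0, 0, 0.02, 1, 0, 0, 0, 0, 0, 0.015, 1, 0, 0, 0, 0, 0, 0.006, 1, 0, 0, 0, 0, 0, 0.003, 1, 0, 0, 0, 0, 0, 0.001, 1, 0, 0, 0, 0, 0, 0, 1, 0, 0, 0, 0, 0, 0, 1],
)

```text
clock: 4.32
tcp_pos: [0.4724, -0.1286, 0.0463]
tcp_rot: [-180.0, 0.0, 0.1]
contact_force: [-4.5, 2.4, 5.6]
gripper_width: 0.621
finger_force: 44.4
```

Call:
send_rows(
  increments=[0, 0, 0, 0, 0, 0, -1, 0, 0, 0, 0, 0, 0, -1, 0, 0, 0, 0, 0, 0, -1, 0, 0, 0, 0, 0, 0, -1, 0, 0, 0, 0, 0, 0, -1, 0, 0, 0, 0, 0, -0.02, -1, 0, 0, 0, 0, 0, -0.03, -1, 0, 0, 0, 0, 0, -0.03, -1, 0, 0, 0, 0, 0, -0.03, -1],
)

```text
clock: 5.07
tcp_pos: [0.4723, -0.1294, 0.1563]
tcp_rot: [-180.0, 0.0, -0.0]
contact_force: [0.5, -0.2, 0.2]
gripper_width: 0.998
finger_force: 0.0
```

Call:
send_rows(
  increments=[0, 0, 0, 0.002, -0.038, 0, -1, 0, 0, 0, 0.002, -0.038, 0, -1, 0, 0, 0, 0.002, -0.038, 0, -1, 0, 0, 0, 0.002, -0.038, 0, -1, 0, 0, 0, 0.002, -0.038, 0, -1, 0, 0, 0, 0.002, -0.038, 0, -1, 0, 0, 0, 0.002, -0.038, 0, -1, 0, 0, 0, 0.002, -0.038, 0, -1],
)

```text
clock: 5.73
tcp_pos: [0.4884, 0.1764, 0.1553]
tcp_rot: [180.0, -0.0, -0.0]
contact_force: [0.2, -0.4, -0.2]
gripper_width: 0.998
finger_force: 0.0
```

Call:
send_rows(
  increments=[0, 0, 0, 0.002, -0.038, 0, -1, 0, 0, 0, 0.002, -0.038, 0, -1, 0, 0, 0, 0.002, -0.038, 0, -1, 0, 0, 0, 0.002, -0.038, 0, -1, 0, 0, 0, 0.002, -0.038, 0, -1, 0, 0, 0, 0.002, -0.038, 0, -1, 0, 0, 0, 0.002, -0.038, 0, -1, 0, 0, 0, 0, 0, 0, -1, 0, 0, 0, 0, 0, 0, -1],
)

```text
clock: 6.48
tcp_pos: [0.5018, 0.4422, 0.1541]
tcp_rot: [180.0, 0.0, 0.2]
contact_force: [1.0, 0.1, -0.8]
gripper_width: 1.002
finger_force: 0.0
```

Run:
```python
from h import *
from scipy.spatial.transform import Rotation as R
s=arm.read_state();a=snap("wrist","w1");t=snap("top","t1")
T=np.eye(4);T[:3,:3]=R.from_euler('xyz',s["tcp_rot"],degrees=True).as_matrix();T[:3,3]=s["tcp_pos"]
C=T@viewer.camera_model("wrist")["tool_from_camera"]
m=cv2.inRange(cv2.cvtColor(a,cv2.COLOR_RGB2HSV),(100,120,40),(130,255,255))
c=max(cv2.findContours(m,0,2)[0],key=cv2.contourArea);print(cv2.boundingRect(c),s["tcp_pos"])
P=ray("wrist",c[:,0],.066,C)[:,:2];print(cv2.minEnclosingCircle((P*1000).astype(np.float32)))
cv2.imwrite("pics/w1t1.png",np.hstack([cv2.resize(a,(400,300)),cv2.resize(t,(400,300))])[:,:,::-1])
```

```text
(244, 188, 69, 66) [0.5017616  0.44224411 0.15412064]
((506.7349548339844, 446.50238037109375), 26.85824966430664)
```

View pics/w1t1.png

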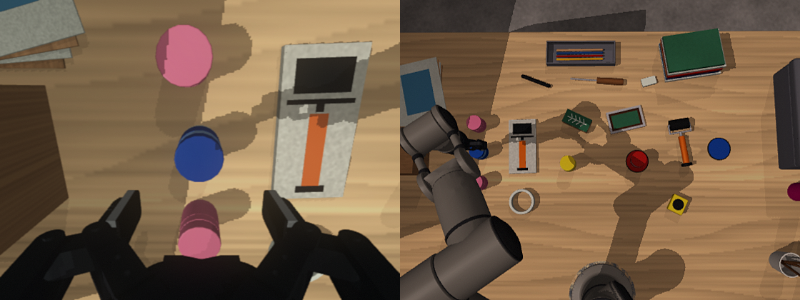

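The wrist view shows the blue jar at (199,155) of the left half, between two pinks at (184,55) and (200,230). In the top view the red jar stands on its mat at (637,160). Descend on blue, a little further in +x and +y.

Call:
send_rows(
  increments=[0, 0, 0, 0.003, -0.003, 0.03, -1, 0, 0, 0, 0, 0, 0.03, -1, 0, 0, 0, 0, 0, 0.03, -1, 0, 0, 0, 0, 0, 0.024, -1, 0, 0, 0, 0, 0, 0, -1, 0, 0, 0, 0, 0, 0, 1, 0, 0, 0, 0, 0, 0, 1, 0, 0, 0, 0, 0, 0, 1, 0, 0, 0, 0, 0, 0, 1, 0, 0, 0, 0, 0, 0, 1, 0, 0, 0, 0, 0, 0, 1, 0, 0, 0, 0, 0, 0, 1],
)

```text
clock: 7.58
tcp_pos: [0.5071, 0.4442, 0.0441]
tcp_rot: [-179.9, -0.3, 0.0]
contact_force: [0.2, -0.7, 6.5]
gripper_width: 0.622
finger_force: 43.0
```

Call:
send_rows(
  increments=[0, 0, 0, 0, 0, -0.02, 1, 0, 0, 0, 0, 0, -0.03, 1, 0, 0, 0, 0, 0, -0.03, 1, 0, 0, 0, 0, 0, -0.03, 1, 0, 0, 0, 0, 0, 0, 1],
)

```text
clock: 8.0
tcp_pos: [0.5081, 0.4454, 0.1594]
tcp_rot: [-179.6, -0.6, 0.0]
contact_force: [1.5, 1.6, -1.0]
gripper_width: 0.626
finger_force: 43.0
```

Call:
send_rows(
  increments=[0, 0, 0, 0, 0.02, 0, 1, 0, 0, 0, 0.001, 0.04, 0, 1, 0, 0, 0, 0.001, 0.04, 0, 1, 0, 0, 0, 0.001, 0.04, 0, 1, 0, 0, 0, 0.001, 0.04, 0, 1, 0, 0, 0, 0.001, 0.04, 0, 1, 0, 0, 0, 0.001, 0.04, 0, 1, 0, 0, 0, 0.001, 0.04, 0, 1, 0, 0, 0, 0.001, 0.04, 0, 1, 0, 0, 0, 0.001, 0.04, 0, 1, 0, 0, 0, 0.001, 0.04, 0, 1, 0, 0, 0, 0.001, 0.04, 0, 1],
)

```text
clock: 9.0
tcp_pos: [0.516, -0.0183, 0.1515]
tcp_rot: [180.0, -0.0, 0.0]
contact_force: [1.3, -0.3, -1.6]
gripper_width: 0.626
finger_force: 43.1
```

Call:
send_rows(
  increments=[0, 0, 0, 0, 0.04, 0, 1, 0, 0, 0, 0, 0.04, 0, 1, 0, 0, 0, 0, 0.04, 0, 1, 0, 0, 0, 0, 0.04, 0, 1, 0, 0, 0, 0, 0.04, 0, 1, 0, 0, 0, 0, 0.04, 0, 1, 0, 0, 0, 0, 0.04, 0, 1, 0, 0, 0, 0, 0.04, 0, 1, 0, 0, 0, 0, 0.04, 0, 1, 0, 0, 0, 0, 0.036, 0, 1, 0, 0, 0, 0, 0.02, 0, 1, 0, 0, 0, 0, 0, 0, 1],
)

```text
clock: 10.0
tcp_pos: [0.5152, -0.4371, 0.1506]
tcp_rot: [179.9, -0.0, -0.2]
contact_force: [-0.6, 0.8, -2.4]
gripper_width: 0.622
finger_force: 43.2
```

Call:
send_rows(
  increments=[0, 0, 0, 0, 0, 0, 1, 0, 0, 0, 0, 0, 0, 1],
)

```text
clock: 10.17
tcp_pos: [0.5163, -0.4314, 0.1509]
tcp_rot: [-179.9, 0.0, 0.0]
contact_force: [0.0, -0.0, -2.1]
gripper_width: 0.621
finger_force: 43.2
```

Call:
send_rows(
  increments=[0, 0, 0, 0.003, 0, 0.035, 1, 0, 0, 0, 0, 0, 0.035, 1, 0, 0, 0, 0, 0, 0.02, 1, 0, 0, 0, 0, 0, 0.01, 1, 0, 0, 0, 0, 0, 0.003, 1, 0, 0, 0, 0, 0, 0.002, 1, 0, 0, 0, 0, 0, 0, 1, 0, 0, 0, 0, 0, 0, 1],
)

```text
clock: 10.83
tcp_pos: [0.5205, -0.4318, 0.0479]
tcp_rot: [179.9, -0.1, 0.1]
contact_force: [0.2, 2.5, 2.7]
gripper_width: 0.623
finger_force: 43.6
```

Call:
send_rows(
  increments=[0, 0, 0, 0, 0, 0, -1, 0, 0, 0, 0, 0, 0, -1, 0, 0, 0, 0, 0, 0, -1, 0, 0, 0, 0, 0, 0, -1, 0, 0, 0, 0, 0, 0, -1, 0, 0, 0, 0, 0, -0.02, -1, 0, 0, 0, 0, 0, -0.03, -1, 0, 0, 0, 0, 0, -0.03, -1, 0, 0, 0, 0, 0, -0.03, -1],
)

```text
clock: 11.58
tcp_pos: [0.5193, -0.4324, 0.1573]
tcp_rot: [-180.0, 0.0, -0.0]
contact_force: [1.1, -0.2, 0.1]
gripper_width: 0.999
finger_force: 0.0
```

Call:
send_rows(
  increments=[0, 0, 0, 0.007, -0.0372, 0, -1, 0, 0, 0, 0.007, -0.0372, 0, -1, 0, 0, 0, 0.007, -0.0372, 0, -1, 0, 0, 0, 0.007, -0.0372, 0, -1, 0, 0, 0, 0.007, -0.0372, 0, -1, 0, 0, 0, 0.007, -0.0372, 0, -1, 0, 0, 0, 0.007, -0.0372, 0, -1, 0, 0, 0, 0.007, -0.0372, 0, -1, 0, 0, 0, 0.007, -0.0372, 0, -1, 0, 0, 0, 0.007, -0.0372, 0, -1, 0, 0, 0, 0.007, -0.0372, 0, -1, 0, 0, 0, 0.007, -0.0372, 0, -1],
)

```text
clock: 12.58
tcp_pos: [0.6037, 0.0157, 0.1565]
tcp_rot: [180.0, -0.0, -0.0]
contact_force: [0.4, 0.2, 0.3]
gripper_width: 0.996
finger_force: 0.0
```

Call:
send_rows(
  increments=[0, 0, 0, 0.007, -0.0372, 0, -1, 0, 0, 0, 0.007, -0.0372, 0, -1, 0, 0, -0.113, 0, 0, 0, -1, 0, 0, -0.113, 0, 0, 0, -1, 0, 0, -0.113, 0, 0, 0, -1, 0, 0, -0.113, 0, 0, 0, -1, 0, 0, -0.113, 0, 0, 0, -1, 0, 0, -0.113, 0, 0, 0, -1, 0, 0, -0.113, 0, 0, 0, -1, 0, 0, -0.113, 0, 0, 0, -1, 0, 0, -0.113, 0, 0, 0, -1, 0, 0, -0.113, 0, 0, 0, -1],
)

```text
clock: 13.58
tcp_pos: [0.6176, 0.0882, 0.1563]
tcp_rot: [180.0, 0.0, 65.1]
contact_force: [-0.4, -0.6, 0.1]
gripper_width: 0.999
finger_force: 0.0
```

Call:
send_rows(
  increments=[0, 0, 0, 0, 0, 0, -1, 0, 0, 0, 0, 0, 0, -1],
)

```text
clock: 13.75
tcp_pos: [0.6176, 0.0883, 0.1563]
tcp_rot: [180.0, 0.0, 64.5]
contact_force: [-0.5, 0.4, -0.2]
gripper_width: 0.999
finger_force: 0.0
```

```bash
cat >> h.py <<'E'
from scipy.spatial.transform import Rotation as R
def wT():
    s=arm.read_state();T=np.eye(4);T[:3,:3]=R.from_euler('xyz',s["tcp_rot"],degrees=True).as_matrix();T[:3,3]=s["tcp_pos"]
    return s,T@viewer.camera_model("wrist")["tool_from_camera"]
def rect(a,lo,hi,z,C,near=None,n="wrist"):
    m=cv2.inRange(cv2.cvtColor(a,cv2.COLOR_RGB2HSV),lo,hi);m=cv2.morphologyEx(m,cv2.MORPH_CLOSE,np.ones((9,9)))
    cs=[c for c in cv2.findContours(m,0,2)[0] if cv2.contourArea(c)>400]
    for c in cs:
        P=(ray(n,c[:,0],z,C)[:,:2]*1000).astype(np.float32);r=cv2.minAreaRect(P);b=cv2.boxPoints(r);s=max([b[1]-b[0],b[2]-b[1]],key=np.linalg.norm)
        print(cv2.boundingRect(c),np.round(r[0],1),np.round(r[1],1),round(np.degrees(np.arctan2(s[1],s[0]))%180,1))
E
python3 - <<'E'
from h import *
s,C=wT();a=snap("wrist","w2");print(s["tcp_pos"],s["tcp_rot"])
rect(a,(55,60,20),(95,255,255),.032,C);print("bed");rect(a,(55,60,20),(95,255,255),.004,C)
E
```

```text
[0.61757521 0.08825514 0.15626024] [1.79995346e+02 4.52134302e-03 6.45477790e+01]
(313, 295, 72, 77) [630.5 -60.1] [44.7 86.3] 103.3
(252, 151, 58, 108) [620.3  93.2] [97.6 48.3] 64.6
bed
(313, 295, 72, 77) [628.2 -84.8] [49.8 96. ] 103.3
(252, 151, 58, 108) [616.7  86. ] [108.7  53.8] 64.6
```

View pics/w2.png

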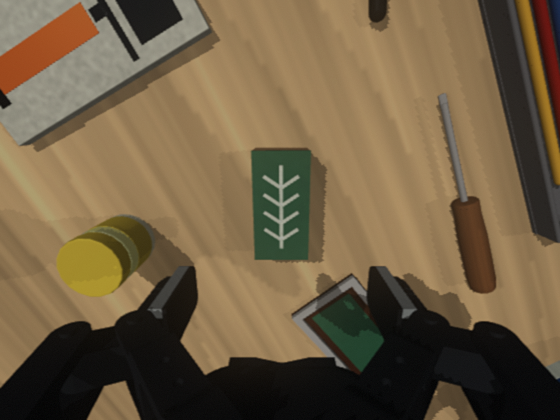

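The block is at (281,205), square to the jaws, clear of the yellow jar (105,255). Bed is partly seen at (345,320). Grasp.

Call:
send_rows(
  increments=[0, 0, 0, 0.003, 0, 0.036, -1, 0, 0, 0, 0, 0, 0.036, -1, 0, 0, 0, 0, 0, 0.034, -1, 0, 0, 0, 0, 0, 0.02, -1, 0, 0, 0, 0, 0, 0, -1, 0, 0, 0, 0, 0, 0, 1, 0, 0, 0, 0, 0, 0, 1, 0, 0, 0, 0, 0, 0, 1, 0, 0, 0, 0, 0, 0, 1, 0, 0, 0, 0, 0, 0, 1, 0, 0, 0, 0, 0, 0, 1, 0, 0, 0, 0, 0, 0, 1],
)

```text
clock: 14.8
tcp_pos: [0.6203, 0.0911, 0.0327]
tcp_rot: [179.8, -0.1, 64.7]
contact_force: [-0.6, 0.2, 6.7]
gripper_width: 0.576
finger_force: 43.8
```

Call:
send_rows(
  increments=[0, 0, 0, 0, 0, -0.02, 1, 0, 0, 0, 0, 0, -0.03, 1, 0, 0, 0, -0.0315, 0.017, 0, 1, 0, 0, 0, -0.0315, 0.017, 0, 1, 0, 0, 0, -0.0315, 0.017, 0, 1, 0, 0, 0, -0.0315, 0.017, 0, 1, 0, 0, 0, -0.0315, 0.017, 0, 1],
)

```text
clock: 15.38
tcp_pos: [0.6286, -0.0893, 0.0812]
tcp_rot: [179.9, -0.0, 64.7]
contact_force: [1.1, 1.0, -2.1]
gripper_width: 0.575
finger_force: 42.8
```

Call:
send_rows(
  increments=[0, 0, -0.1123, 0, 0, 0, 1, 0, 0, -0.1123, 0, 0, 0, 1, 0, 0, -0.1123, 0, 0, 0, 1, 0, 0, -0.1123, 0, 0, 0, 1, 0, 0, -0.1123, 0, 0, 0, 1, 0, 0, -0.1123, 0, 0, 0, 1, 0, 0, 0, 0, 0, 0, 1, 0, 0, 0, 0, 0, 0, 1],
)

```text
clock: 16.05
tcp_pos: [0.6286, -0.0877, 0.0808]
tcp_rot: [180.0, 0.0, 103.1]
contact_force: [0.0, -0.3, -2.0]
gripper_width: 0.573
finger_force: 42.8
```

Run:
```python
from h import *
s,C=wT();a=snap("wrist","w3");t=snap("top","t3");print(s["tcp_pos"],s["tcp_rot"])
cv2.imwrite("pics/w3t3.png",np.hstack([cv2.resize(a,(400,300)),cv2.resize(t[110:290,80:500],(400,300))])[:,:,::-1])
```

```text
[ 0.62862361 -0.08770763  0.08083312] [1.79963497e+02 2.64788599e-02 1.03149219e+02]
```

View pics/w3t3.png

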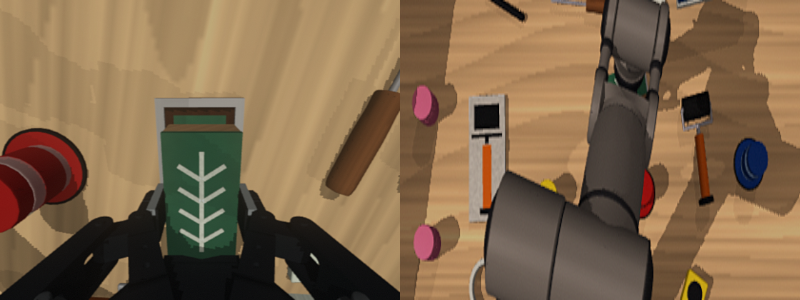

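Block is held square over the bed: frame far wall at (200,103), block far edge at (201,130), laterally centred. Lower.

Call:
send_rows(
  increments=[0, 0, 0, 0, 0, 0.02, 1, 0, 0, 0, 0, 0, 0.015, 1, 0, 0, 0, 0, 0, 0.006, 1, 0, 0, 0, 0, 0, 0.003, 1, 0, 0, 0, 0, 0, 0.001, 1, 0, 0, 0, 0, 0, 0, 1, 0, 0, 0, 0, 0, 0, 1],
)

```text
clock: 16.73
tcp_pos: [0.6282, -0.0876, 0.0366]
tcp_rot: [-180.0, -0.0, 103.3]
contact_force: [-4.5, 0.7, 5.4]
gripper_width: 0.574
finger_force: 43.7
```

Call:
send_rows(
  increments=[0, 0, 0, 0, 0, 0, -1, 0, 0, 0, 0, 0, 0, -1, 0, 0, 0, 0, 0, 0, -1, 0, 0, 0, 0, 0, 0, -1, 0, 0, 0, 0, 0, 0, -1, 0, 0, 0, 0, 0, -0.02, -1, 0, 0, 0, 0, 0, -0.03, -1, 0, 0, 0, 0, 0, -0.035, -1, 0, 0, 0, 0, 0, -0.035, -1],
)

```text
clock: 17.48
tcp_pos: [0.6281, -0.0876, 0.156]
tcp_rot: [-179.9, -0.0, 103.3]
contact_force: [0.0, 0.0, -0.3]
gripper_width: 1.0
finger_force: 0.0
```

Call:
send_rows(
  increments=[0, 0, 0.1167, 0, 0, 0, -1, 0, 0, 0.1167, 0, 0, 0, -1, 0, 0, 0.1167, 0, 0, 0, -1, 0, 0, 0.1167, 0, 0, 0, -1, 0, 0, 0.1167, 0, 0, 0, -1, 0, 0, 0.1167, 0, 0, 0, -1, 0, 0, 0.1167, 0, 0, 0, -1, 0, 0, 0.1167, 0, 0, 0, -1, 0, 0, 0.1167, 0, 0, 0, -1, 0, 0, 0.1167, 0, 0, 0, -1, 0, 0, 0.1167, 0, 0, 0, -1, 0, 0, 0.1167, 0, 0, 0, -1],
)

```text
clock: 18.48
tcp_pos: [0.6285, -0.0877, 0.1552]
tcp_rot: [180.0, 0.0, 22.8]
contact_force: [-0.3, 0.4, 0.1]
gripper_width: 0.997
finger_force: 0.0
```

Call:
send_rows(
  increments=[0, 0, 0.1167, 0, 0, 0, -1, 0, 0, 0.1167, 0, 0, 0, -1, 0, 0, 0, -0.0198, 0.031, 0, -1, 0, 0, 0, -0.0198, 0.031, 0, -1, 0, 0, 0, -0.0198, 0.031, 0, -1, 0, 0, 0, -0.0198, 0.031, 0, -1, 0, 0, 0, -0.0198, 0.031, 0, -1, 0, 0, 0, -0.0198, 0.031, 0, -1, 0, 0, 0, 0, 0, 0, -1, 0, 0, 0, 0, 0, 0, -1],
)

```text
clock: 19.32
tcp_pos: [0.542, -0.293, 0.1552]
tcp_rot: [180.0, -0.0, 9.5]
contact_force: [0.5, 0.3, -0.7]
gripper_width: 0.996
finger_force: 0.0
```

Run:
```python
from h import *
s,C=wT();a=snap("wrist","w4");t=snap("top","t4");print(s["tcp_pos"],s["tcp_rot"])
rect(a,(3,150,60),(16,255,255),.022,C);print('black');rect(a,(0,0,0),(179,255,55),.03,C)
cv2.imwrite("pics/w4t4.png",np.hstack([cv2.resize(a,(400,300)),cv2.resize(t[110:290,80:500],(400,300))])[:,:,::-1])
```

```text
[ 0.54200828 -0.2929864   0.15520173] [ 1.79999546e+02 -2.22839781e-03  9.51343234e+00]
(32, 207, 118, 96) [ 465.9 -116.7] [ 72.8 127.5] 128.1
(268, 187, 26, 105) [ 511.8 -296.1] [105.8  23.8] 9.2
(12, 96, 120, 19) [ 603.  -106.1] [ 7.7 99.6] 103.2
black
(262, 280, 38, 25) [ 463.3 -304.5] [26.6 35.9] 99.5
(0, 209, 560, 211) [ 423.1 -309.3] [248.6 635.1] 99.6
(238, 112, 87, 48) [ 607.7 -281. ] [37.3 71. ] 99.5
```

View pics/w4t4.png

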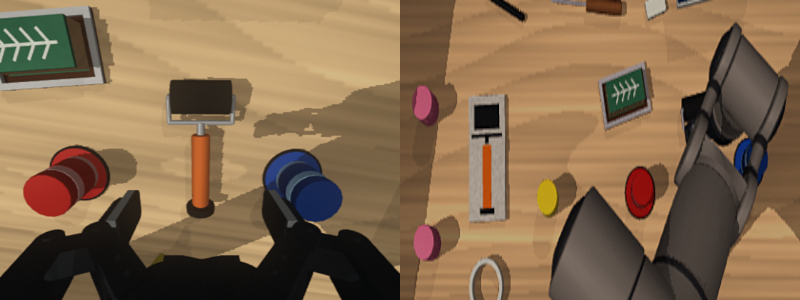

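The block lies in its frame at (625,92) in the right half, and both jars stand on their mats, red (640,190) and blue (750,158). The brayer is square in the jaws at (200,150). Grasp near its balance point.

Call:
send_rows(
  increments=[0, 0, 0, 0, -0.001, 0.036, -1, 0, 0, 0, 0, 0, 0.036, -1, 0, 0, 0, 0, 0, 0.036, -1, 0, 0, 0, 0, 0, 0.02, -1, 0, 0, 0, 0, 0, 0.004, -1, 0, 0, 0, 0, 0, 0, 1, 0, 0, 0, 0, 0, 0, 1, 0, 0, 0, 0, 0, 0, 1, 0, 0, 0, 0, 0, 0, 1, 0, 0, 0, 0, 0, 0, 1, 0, 0, 0, 0, 0, 0, 1, 0, 0, 0, 0, 0, 0, 1],
  squeeze=60,
)

```text
clock: 20.42
tcp_pos: [0.5435, -0.2905, 0.0251]
tcp_rot: [179.9, -0.1, 9.7]
contact_force: [0.1, 1.9, 6.2]
gripper_width: 0.253
finger_force: 58.4
```

Call:
send_rows(
  increments=[0, 0, 0, 0, 0, 0, 1, 0, 0, 0, 0, 0, 0, 1, 0, 0, 0, 0, 0, -0.02, 1, 0, 0, 0, 0, 0, -0.03, 1, 0, 0, 0, 0, 0, -0.035, 1, 0, 0, 0, 0, 0, -0.035, 1, 0, 0, 0, 0, 0, 0, 1],
)

```text
clock: 21.0
tcp_pos: [0.5457, -0.2922, 0.1514]
tcp_rot: [179.4, -0.5, 9.7]
contact_force: [0.7, -0.4, -2.5]
gripper_width: 0.26
finger_force: 59.4
```

Call:
send_rows(
  increments=[0, 0, 0.0655, 0, 0, 0, 1, 0, 0, 0.0655, 0, 0, 0, 1, 0, 0, 0, 0.0004, -0.0389, 0, 1, 0, 0, 0, 0.0004, -0.0389, 0, 1, 0, 0, 0, 0.0004, -0.0389, 0, 1, 0, 0, 0, 0.0004, -0.0389, 0, 1, 0, 0, 0, 0.0004, -0.0389, 0, 1, 0, 0, 0, 0.0004, -0.0389, 0, 1, 0, 0, 0, 0.0004, -0.0389, 0, 1, 0, 0, 0, 0.0004, -0.0389, 0, 1, 0, 0, 0, 0.0004, -0.0389, 0, 1, 0, 0, 0, 0.0004, -0.0389, 0, 1],
)

```text
clock: 22.0
tcp_pos: [0.5309, 0.1005, 0.1433]
tcp_rot: [180.0, -0.0, 2.2]
contact_force: [1.4, 0.4, -2.3]
gripper_width: 0.262
finger_force: 59.5
```

Call:
send_rows(
  increments=[0, 0, 0, 0.0004, -0.0389, 0, 1, 0, 0, 0, 0.0004, -0.0389, 0, 1, 0, 0, 0, 0.0004, -0.0389, 0, 1, 0, 0, 0, 0.0004, -0.0389, 0, 1, 0, 0, 0, 0.0004, -0.0389, 0, 1, 0, 0, 0, 0, 0, 0, 1, 0, 0, 0, 0, 0, 0, 1, 0, 0, 0, 0, 0, 0, 1],
)

```text
clock: 22.67
tcp_pos: [0.5255, 0.293, 0.1428]
tcp_rot: [180.0, 0.0, 2.3]
contact_force: [-1.3, 0.6, -3.3]
gripper_width: 0.262
finger_force: 59.6
```

Run:
```python
from h import *
s,C=wT();a=snap("wrist","w5");print(s["tcp_pos"],s["tcp_rot"])
dz=s["tcp_pos"][2]-.023
print("held roller");rect(a,(0,0,0),(179,255,55),.03+dz,C);print('board');rect(a,(0,0,100),(179,40,255),.012,C)
```

```text
[0.52553003 0.29295707 0.14283552] [1.79952937e+02 4.50736523e-02 2.28068550e+00]
held roller
(0, 265, 560, 155) [498.  293.6] [ 90.6 296.7] 92.3
(190, 107, 187, 93) [590.8 295.3] [35.3 72.6] 92.3
board
(186, 151, 193, 123) [520.9 293.2] [115.8 164.9] 91.7
(221, 90, 123, 17) [621.5 297.3] [12.1 98.5] 92.3
```

View pics/w5.png

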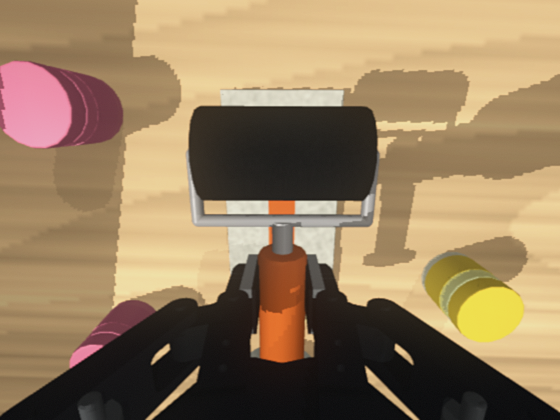

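The held roller is centred at (283,152) over the white board (220–343 across), and the handle runs straight at column 283. The roller is about 2 mm short in x. Lower with that correction.

Call:
send_rows(
  increments=[0, 0, 0, 0.002, -0.0006, 0.035, 1, 0, 0, 0, 0, 0, 0.035, 1, 0, 0, 0, 0, 0, 0.02, 1, 0, 0, 0, 0, 0, 0.01, 1, 0, 0, 0, 0, 0, 0.004, 1, 0, 0, 0, 0, 0, 0.002, 1, 0, 0, 0, 0, 0, 0.001, 1, 0, 0, 0, 0, 0, 0, 1, 0, 0, 0, 0, 0, 0, 1],
)

```text
clock: 23.47
tcp_pos: [0.5287, 0.2941, 0.0376]
tcp_rot: [-180.0, -0.1, 2.2]
contact_force: [-0.0, -0.3, -2.0]
gripper_width: 0.257
finger_force: 59.7
```

Not touching yet; lower a little more.

Call:
send_rows(
  increments=[0, 0, 0, 0, 0, 0.001, 1, 0, 0, 0, 0, 0, 0.0005, 1, 0, 0, 0, 0, 0, 0, 1, 0, 0, 0, 0, 0, 0, 1],
)

```text
clock: 23.8
tcp_pos: [0.5288, 0.2942, 0.0371]
tcp_rot: [-180.0, -0.2, 2.3]
contact_force: [-2.9, -1.2, 8.6]
gripper_width: 0.257
finger_force: 61.0
```

Contact. Release slowly, rise, and swing clear for a last look.

Call:
send_rows(
  increments=[0, 0, 0, 0, 0, 0, 0.2, 0, 0, 0, 0, 0, 0, 0, 0, 0, 0, 0, 0, 0, -0.4, 0, 0, 0, 0, 0, 0, -1, 0, 0, 0, 0, 0, 0, -1, 0, 0, 0, 0, 0, 0, -1, 0, 0, 0, 0, 0, 0, -1, 0, 0, 0, 0, 0, -0.02, -1, 0, 0, 0, 0, 0, -0.03, -1, 0, 0, 0, 0, 0, -0.035, -1, 0, 0, 0, 0, 0, -0.035, -1],
)

```text
clock: 24.72
tcp_pos: [0.5275, 0.2937, 0.1555]
tcp_rot: [180.0, 0.1, 2.2]
contact_force: [1.6, 0.8, -0.5]
gripper_width: 1.001
finger_force: 0.0
```

Call:
send_rows(
  increments=[0, 0, 0, -0.008, -0.035, -0.005, -1, 0, 0, 0, -0.008, -0.035, -0.005, -1, 0, 0, 0, -0.008, -0.035, -0.005, -1, 0, 0, 0, -0.008, -0.035, -0.005, -1, 0, 0, 0, -0.008, -0.035, -0.005, -1, 0, 0, 0, -0.008, -0.035, -0.005, -1, 0, 0, 0, 0, 0, 0, -1, 0, 0, 0, 0, 0, 0, -1],
)

```text
clock: 25.38
tcp_pos: [0.4706, 0.5036, 0.1844]
tcp_rot: [180.0, -0.0, 2.4]
contact_force: [0.5, -0.7, -0.9]
gripper_width: 1.0
finger_force: 0.0
```

Run:
```python
from h import *
s,C=wT();t=snap("top","t6");print(s["tcp_pos"],s["tcp_rot"])
sc=snap("scene","s6")
b=t[140:270,150:470];cv2.imwrite("pics/f.png",np.vstack([cv2.resize(b,(738,300),interpolation=2),cv2.resize(sc[140:320,130:450],(533,300),interpolation=2)if 0 else cv2.copyMakeBorder(cv2.resize(sc[140:320,130:450],(533,300),interpolation=2),0,0,0,205,0)])[:,:,::-1])
print("orange");rect(t,(3,150,60),(16,255,255),.036,None,n="top");print("white");rect(t,(0,0,120),(179,45,255),.012,None,n="top")
print("black");rect(t[:240,:240],(0,0,0),(179,255,45),.042,None,n="top")
print("green");rect(t,(50,60,20),(95,255,255),.036,None,n="top")
```

```text
[0.47057579 0.50364146 0.18437377] [ 1.79994448e+02 -5.86497897e-03  2.42573793e+00]
orange
white
(153, 265, 34, 35) [325.2 289.9] [86.8 85.1] 1.4
(153, 205, 37, 38) [475.6 289.9] [95.7 94.6] 1.8
(289, 148, 54, 39) [626.6 -87.9] [ 79.5 130.4] 103.1
(362, 55, 94, 59) [ 819.4 -317.5] [262.3 145.4] 67.1
black
(154, 171, 33, 25) [578.4 289.7] [63.9 81. ] 94.7
(0, 160, 89, 80) [510.1 648.8] [283.9 156.7] 58.2
(205, 59, 35, 33) [869.1 158.4] [90.  88.7] 89.8
(198, 27, 42, 17) [981.1 169.8] [109.9  45.3] 89.7
(0, 0, 39, 45) [1021.2  714.9] [102.9 126.1] 179.7
green
(296, 151, 42, 27) [625.5 -89.6] [56.2 99.7] 103.3
(367, 40, 88, 62) [ 882.3 -341.3] [142.8 211.5] 98.7
```

View pics/f.png

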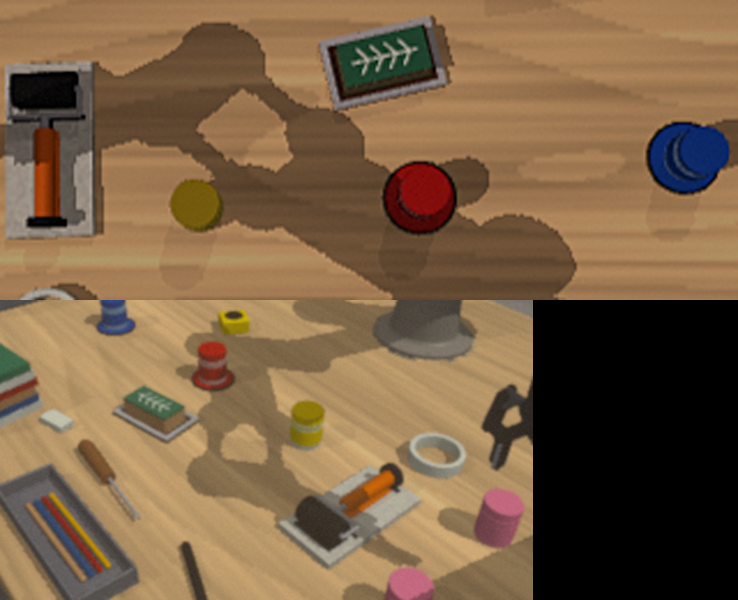

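The final view shows the block within its frame, both jars on their mats, and the brayer on its outline. One numeric check of the fits follows.

Run:
```python
from h import *
t=cv2.imread("pics/t6.png");h=cv2.cvtColor(t,cv2.COLOR_BGR2HSV)
def m(box,lo,hi):
    x0,y0,x1,y1=box;k=np.zeros(h.shape[:2],np.uint8);k[y0:y1,x0:x1]=cv2.inRange(h,lo,hi)[y0:y1,x0:x1]
    return max(cv2.findContours(k,0,2)[0],key=cv2.contourArea)
for n,box,lo,hi,z in(("handle",(155,190,190,245),(3,150,60),(16,255,255),.036),("roller",(152,165,192,188),(0,0,0),(179,255,38),.042)):
    P=(ray("top",m(box,lo,hi)[:,0],z)[:,:2]*1000).astype(np.float32);print(n,cv2.minAreaRect(P))
M,f=cam("top");W=np.array(M["world_to_cam"])
def pj(p): c=W@[*p,1];return np.round([c[0]/c[2]*f+M["cx"],c[1]/c[2]*f+M["cy"]],1)
b=m((425,185,475,230),(100,120,40),(130,255,255));print("blue extents",cv2.boundingRect(b),"cap right edge if centred",pj((.5182,-.4302-.027,.066)),"top",pj((.5182+.027,-.4302,.066)))
r=m((310,203,355,247),(0,120,130),(8,255,255));print("red",cv2.boundingRect(r),"centred cap ctr",pj((.4724,-.1295,.066)))
```

```text
handle ((497.2782287597656, 288.4212341308594), (96.57243347167969, 25.896717071533203), 1.5245267152786255)
roller ((588.948486328125, 293.1853332519531), (41.5268440246582, 75.59388732910156), 3.5410079956054688)
blue extents (432, 193, 34, 30) cap right edge if centred [464.5 204.4] top [453.2 193.8]
red (322, 212, 23, 20) centred cap ctr [333.9 222.7]
```

```bash
python3 -c "
from plant import job
print(job.finish_job())"
```

```text
the job is handed in; nothing more can be done
None
```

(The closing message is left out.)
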